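# Pop up the recipe camera and hold its mast fully extended

### The arm

A 7-joint arm with a two-finger parallel gripper is mounted at the origin on the work surface; the furniture and walls round the work are solid. World frame = base frame: x ahead of the robot, y to its left, z up, the work surface at z = 0. Lengths are in m, angles in rad, forces in N, time in s.
With the tool pointing down it reaches from about 0.35 to 0.9 m from the base axis. Payload 7.2 kg.
Tool frame: the origin (TCP) lies midway between the tips of the shut fingers; the grasp point (between the pads) lies 19 mm behind it; z points along the fingers, y is the line along which they close (so a half turn about z gives the same grasp; the last joint's range is limited). The gripper opens to 85 mm and grips with 20 to 120 N. Pads are 22 mm wide; open, the fingers measure 114 mm over their backs; the gripper's body (76 mm by 85 mm) begins 54 mm behind the grasp point. The pads swing forward as they close: fully open they stand 13 mm farther back than shut.
Start: joints at [1.262, 0.411, -0.013, 1.596, 0.006, 1.134, -0.082], TCP at [0.149, -0.607, 0.231] pointing down, gripper open.
Joint ranges: [-2.95, 2.95], [-0.29, 1.99], [-1.47, 1.44], [0.14, 2.54], [-1.03, 4.17], [0.13, 1.85], [-2.86, 2.86]. Speed limits (rad/s): [2.39, 2.39, 3.01, 3.01, 3.14, 3.14, 3.14].

### API

Orientations are given as a rotation vector (axis times angle).
In Python, from plant import readout, eyes, bot gives the robot as it stands. The module is installed in compiled form; this text tells all that it offers.
- The arm moves only by the tool servo_tool, never from a script. Its argument "plan" is a list of rows, each a list of 5 numbers: the closure in counts, from 0 (fully open) to 255 (shut), then the shift along the tool's x, y, z in units of 25 mm (1.0 is 25 mm), then the turn about the tool's z in degrees. A call has 1 to 12 rows; each row is the pose to reach, as a shift and turn from the pose commanded when the call began, along the tool's axes at that moment; what a row does not reach only later rows make up. A row lasts 1/12 s, in which the tool goes at most 41.7 mm and 7.16 degrees, less where a joint would pass 70% of its speed; a pose out of reach is approached as far as the arm can. A call with a gripper value outside its range is refused whole. The fingers move at their own pace and stop on an object; "squeeze" is the grip in N (left out, the last holds). Time passes only in rows, so rows that repeat a pose let the fingers close. It gives the time, the measured TCP pose, the force, the opening and the grip force at its end, in the units of the state.
- readout.sense(): the state, without advancing time (a new reading comes with each control period).
- eyes.read_camera(name): name is "scene" or "top"; returns a dict with "pixels" (384x512x3 uint8, red, green, blue), "camera_matrix" (3x3 intrinsics, pixels), "R" (3x3) and "t" (3): a world point X has camera coordinates R X + t. Camera axes: x right, y down, z forward; pixel columns grow to the right and rows downward; lengths in m; the calibration is good to about 2 mm. A picture is of the moment at which its call begins. There is no depth.
- bot.sign_off(): hands the job in; it is judged then, once.
The state is a dict: "time_s": time; "joint_pos": joint angles; "joint_velocities": joint speeds; "joint_torque": joint torques, N m; "position": TCP position; "tcp_rot": TCP orientation; "force": force on the tool from outside, world axes, zero at the start; "ft_torque": the same for the moment, N m; "opening": finger opening in m; "gripper_force": force on a finger pad.
Only numpy, scipy, OpenCV 4.12 (cv2) and the standard library are available. Lean on these libraries where they do the work, as an engineer would, in place of code of your own. Each camera call takes 0.05 s, during which the arm holds its last target. There are 200 camera calls.

### The job

Get the worktop recipe camera up for a shot of the squash: press the red release button on its stand so that the camera pops up, then grip the white camera head and pull the telescopic mast straight up, past its first stop, all the way to its second stop. The mast springs back if let go, so finish while still holding the camera head with the mast fully extended; leave the squash, timer, cup and spice jar standing where they are.

Things in the scene. Friction and masses are not known exactly. Their poses are not given: they have to be found in the camera images.
- stand: Grey metal camera stand, fixed to the worktop, 170 mm long (own x), 80 mm wide (own y). Origin: centre of its underside, on the worktop; own x points to where the lens looks, z up. Front part (own x over -11 mm) 100 mm high; the mast rises from it, axis at own x = +45 mm. Rear shoulder (own x below -11 mm) 115 mm high; the red button is on it, axis at own x = -47 mm.
- button_top (a point): Centre of the top face of the red round release button (28 mm across), on the shoulder of the stand; at rest 123.5 mm above the worktop, moves down with the button.
- release_button (a joint): Travel of the red button, m: 0 at rest, 0.007 fully down (about 5 N); it springs back. From about 0.0045 on, the latch of the mast lets go. While the mast is latched it cannot be pulled up.
- camera_head: White camera head on top of the mast, 48 mm long (own x, with a black lens that stands out 5 mm at the front), 30 mm wide (own y: grip it across this width), 36 mm high. Origin: centre of its underside, 109 mm above the worktop when the mast is fully in (9 mm over the housing); axes parallel to those of the stand.
- head_grip (a point): Centre of the camera head, 18 mm above its underside: the point to grip, from above.
- upper_mast (a joint): Extension of the thin upper mast section (steel, 19 mm thick), which carries the camera head, m: 0 latched in; it pops up by itself to about 0.02 to 0.04 when the button is pressed, and stays there; 0.070 at its end, the first stop. Pulling it there takes about 3 N.
- lower_mast (a joint): Extension of the thick lower mast section (black, 27 mm thick), m: 0 in, 0.070 at its end, the second stop. It starts to rise only after the upper section is at its end; pulling it takes about 8 to 10 N. Fully extended, the camera head is 140 mm above its latched place. Both sections spring back in when the head is let go.
- squash: Small yellow ribbed squash, 76 x 78 x 71 mm, standing about 165 mm ahead of the stand's origin; origin at the centre of its underside. Leave alone.
- timer: Red and cream kitchen timer, 63 mm across, 58 mm high, beside the stand; origin at the centre of its underside. Leave alone.
- cup: Small white cup with handle, 59 x 83 x 55 mm, beside the stand; origin at the centre of its underside. Leave alone.
- spice_jar: Glass spice jar with red lid, 45 mm across, 106 mm high, beside the stand; origin at the centre of its underside. Leave alone.
Not all that is in view belongs to the job. There is more than one size of the stand; the one meant has the size given above.

How it is judged:
On the way, in this order (a step that is already met when the one before it is completed fails the run):
1. the red button is pressed and the camera head pops up (value of joint release_button above 0.003 m and value of joint upper_mast above 0.01 m), for 0.05 s.
2. the upper mast section is pulled out to the first stop (value of joint upper_mast above 0.062 m), for 0.05 s.
3. the lower section is pulled out too, to the second stop (value of joint each of upper_mast, lower_mast above 0.062 m), for 0.2 s.
At the end, for the whole second after the job is handed in: Both mast sections are out to their stops (each within 8 mm of its 70 mm travel), the fingers grip the camera head (over 2 N) and the head is still (under 20 mm/s), while the robot goes on holding (all of step 3 and contact force between the fingers and camera_head above 2 N and linear speed of camera_head below 0.02 m/s); the arm keeps its last pose, push and grip.
It fails at once if the squash is moved by more than 30 mm or tipped over (distance of squash from where it was at the start of the episode above 0.03 m or angle between squash's own z axis and vertical above 0.5 rad).
It fails at once if the timer is moved by more than 30 mm or tipped over (distance of timer from where it was at the start of the episode above 0.03 m or angle between timer's own z axis and vertical above 0.5 rad).
It fails at once if the cup is moved by more than 30 mm or tipped over (distance of cup from where it was at the start of the episode above 0.03 m or angle between cup's own z axis and vertical above 0.5 rad).
It fails at once if the spice jar is moved by more than 30 mm or tipped over (distance of spice_jar from where it was at the start of the episode above 0.03 m or angle between spice_jar's own z axis and vertical above 0.5 rad).
It also fails if it takes over 40 s, if anything falls off the work surface, if the arm or the gripper's body presses on something with over 40 N, if the wrist force passes 120 N, or if a joint passes its speed limit or range.

## Working session

There is one attempt and no reset: what is moved stays moved. The work goes in short steps, Python scripts to look and compute and a tool call to move; the robot and the scene stay as the last step left them, time stands still between calls to the robot, and variables do not carry over. Pictures are saved under pics/ and viewed, at most 10 in all, crops included, and the job is handed in when it is done.

Besides the shell and the picture viewer there is one more tool, called after "Call:" by a JSON object that holds its "method" and its "body", one argument or row to a line. servo_tool: Moves the arm, as the interface text tells. Its arguments: {"type":"object","properties":{"plan":{"type":"array"},"squeeze":{"type":"number"}},"required":["plan"]}

```bash
mkdir -p pics; cat > h.py <<'E'
import numpy as np,cv2
from plant import readout,eyes,bot
def cam(n,f=None):
    c=eyes.read_camera(n)
    if f: cv2.imwrite('pics/'+f,cv2.cvtColor(c['pixels'],cv2.COLOR_RGB2BGR))
    return c
def ray(c,u,v):
    R,t,K=map(np.array,(c['R'],c['t'],c['camera_matrix']))
    return -R.T@t, R.T@np.linalg.solve(K,[u,v,1.])
def onz(c,u,v,z):
    o,d=ray(c,u,v); return o+d*(z-o[2])/d[2]
def proj(c,X):
    p=np.array(c['camera_matrix'])@(np.array(c['R'])@np.array(X)+np.array(c['t'])); return p[:2]/p[2]
E
python3 - <<'E'
from h import *
import pickle
cs={n:cam(n,n+'0.png') for n in('scene','top')}
pickle.dump(cs,open('c0.pkl','wb'))
for n in cs: print(n,ray(cs[n],256,192))
for n in cs:
    h=cv2.cvtColor(cs[n]['pixels'],cv2.COLOR_RGB2HSV)
    m=(((h[...,0]<8)|(h[...,0]>172))&(h[...,1]>150)&(h[...,2]>80)).astype(np.uint8)
    k,l,s,ce=cv2.connectedComponentsWithStats(m)
    for i in range(1,k):
        if s[i,4]>15: print(n,s[i],ce[i].round(1))
print(readout.sense())
E
```

```text
scene (array([0.18757501, 0.53931903, 0.67065516]), array([ 0.34560419, -0.66375891, -0.6633778 ]))
top (array([ 0.32687865, -0.04650246,  1.02902876]), array([ 0.20037689,  0.00337257, -0.97980469]))
scene [454  48  12   6  41] [459.8  50.1]
scene [485  58  22  11 122] [494.7  63.1]
scene [233 142  15   5  28] [239.4 144.2]
scene [292 145  13   9  97] [297.6 149.1]
scene [233 148  19  13 154] [242.1 154.9]
scene [137 178  20  16 250] [146.7 185.8]
scene [339 186  28  22 507] [353.2 196.6]
scene [114 236   5   4  17] [116.1 237.6]
top [178 128  17  16 221] [186.1 135.5]
top [288 154  20  21 101] [297.7 164.9]
top [292 158  12  12  40] [297.3 163.2]
top [310 206  14  14 142] [316.6 212.4]
top [308 262  26  27 552] [320.9 275.2]
top [  3 331  15  14  77] [ 12.1 335. ]
{'time_s': 0.1, 'joint_pos': array([ 1.26180133,  0.41184327, -0.01272899,  1.5969661 ,  0.00561508,
        1.13431324, -0.08216992]), 'joint_velocities': array([ 0.00116324, -0.0026969 , -0.0005791 , -0.00163021, -0.00083133,
        0.00096874,  0.00024736]), 'joint_torque': array([ 3.31591582e-03, -6.01838207e+01,  6.84680622e-01, -3.00090337e+01,
        1.40457324e-02,  6.30725423e-03,  3.49481468e-05]), 'position': array([ 0.14890563, -0.60653349,  0.23052017]), 'tcp_rot': array([-3.11738111e+00, -3.77269588e-01,  4.56340725e-04]), 'force': array([ 0.10911285, -0.66244681, -0.28899184]), 'ft_torque': array([-0.0239699 , -0.02936443, -0.00434363]), 'gripper_force': 0.0, 'opening': 0.08526472530839206}
```

View pics/scene0.png

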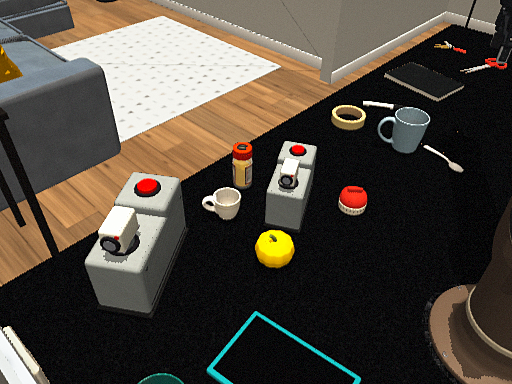

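View pics/top0.png

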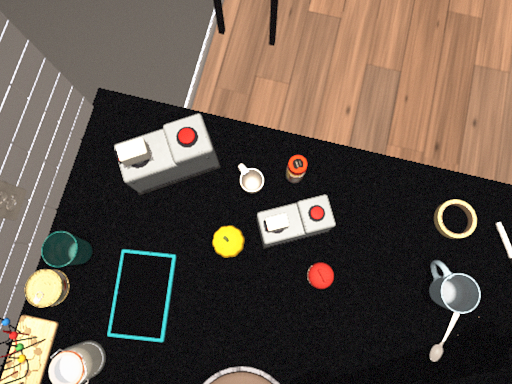

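The scene view shows two stands. The small one has its button at (298,149), head at about (289,175) and the squash in front at (275,248). In the top view its button is at (317,212), its head at (277,223) and the squash at (228,241). Next I measure it.

```bash
python3 - <<'E'
from h import *
import pickle
cs=pickle.load(open('c0.pkl','rb')); T=cs['top'];S=cs['scene']
def tri(a,b):
    (o1,d1),(o2,d2)=ray(T,*a),ray(S,*b)
    s=np.linalg.lstsq(np.c_[d1,-d2],o2-o1,rcond=None)[0]
    p,q=o1+s[0]*d1,o2+s[1]*d2; return (p+q)/2,np.linalg.norm(p-q)
print('button tri',tri((316.6,212.4),(297.6,149.1)),'big',tri((186.1,135.5),(146.7,185.8)))
b=onz(T,316.6,212.4,.1235);print('button top z',b,onz(S,297.6,149.1,.1235))
# white head
for c,n,r in((T,'top',(255,205,300,245)),(S,'scene',(270,150,310,195))):
    g=c['pixels'][r[1]:r[3],r[0]:r[2]].astype(int)
    m=((g.min(2)>225)).astype(np.uint8)
    k,l,s,ce=cv2.connectedComponentsWithStats(m)
    for i in range(1,k):
        if s[i,4]>10:
            rc=cv2.minAreaRect(np.argwhere(l==i)[:,::-1].astype(np.float32)+np.array(r[:2],np.float32))
            pts=cv2.boxPoints(rc)
            print(n,s[i],ce[i]+r[:2],rc,[onz(c,*p,.145).round(4)[:2] for p in pts],onz(c,*(ce[i]+r[:2]),.145))
# obstacles
for n,p,z in(('squash',(228,241),.05),('timer',(321,275),.05),('cup',(251,180),.05),('jar',(297.5,164),.106)): print(n,onz(T,*p,z)[:2])
# stand top outline: gray mask
g=T['pixels'];hh=cv2.cvtColor(g,cv2.COLOR_RGB2HSV)
m=((hh[...,1]<60)&(hh[...,2]>80)).astype(np.uint8);m[:, :250]=0;m[:,345:]=0;m[:195]=0;m[250:]=0
print(cv2.minAreaRect(np.argwhere(m)[:,::-1].astype(np.float32)))
for n,c,r in(('a',T,(240,180,350,260)),('b',S,(250,130,330,240))):
    im=cv2.cvtColor(c['pixels'][r[1]:r[3],r[0]:r[2]],cv2.COLOR_RGB2BGR)
    pickle
    cv2.imwrite(f'pics/z{n}.png',cv2.resize(im,None,fx=5,fy=5,interpolation=cv2.INTER_NEAREST))
E
```

```text
button tri (array([ 0.46301992, -0.17727132,  0.12185945]), np.float64(0.0011308876537682784)) big (array([0.63558698, 0.10908902, 0.15667838]), np.float64(0.001647975380597979))
button top z [ 0.46331999 -0.17688111  0.1235    ] [ 0.46163072 -0.17521578  0.1235    ]
top [   3    0   42   38 1002] [280.76746507 222.35129741] ((280.38238525390625, 223.0294647216797), (29.831880569458008, 39.04823303222656), 75.96376037597656) [array([ 0.4606, -0.0466]), array([ 0.4798, -0.1293]), array([ 0.4166, -0.1424]), array([ 0.3981, -0.0608])] [ 0.43995919 -0.09558359  0.145     ]
scene [ 11   8  18  16 209] [289.44976077 165.74641148] ((289.3500061035156, 165.95001220703125), (13.914020538330078, 16.127614974975586), 18.434947967529297) [array([ 0.4496, -0.0629]), array([ 0.4624, -0.1125]), array([ 0.4332, -0.1126]), array([ 0.4217, -0.0636])] [ 0.44162048 -0.08806598  0.145     ]
squash [0.41031323 0.02506321]
timer [ 0.32748219 -0.19055482]
cup [ 0.55716824 -0.0314833 ]
jar [ 0.5799916  -0.14063915]
((295.8557434082031, 219.8637237548828), (36.85360336303711, 74.75896453857422), 75.3791275024414)
```

View pics/za.png

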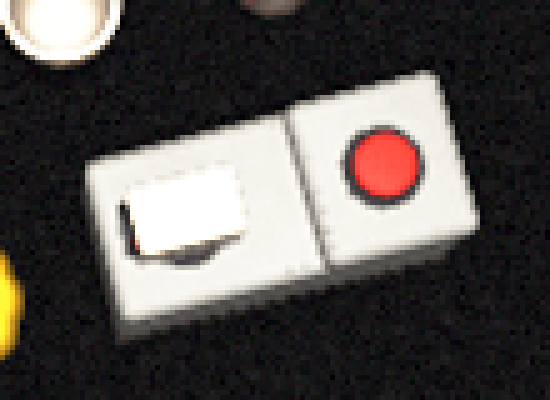

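The crop shows the head's top face with corners at about (128,185), (240,165), (245,235) and (138,257), and the button at (384,163). I'll work out the pose and the tool shifts from these.

```bash
python3 - <<'E'
from h import *
import pickle
from scipy.spatial.transform import Rotation as Ro
T=pickle.load(open('c0.pkl','rb'))['top']
P=lambda u,v,z: onz(T,240+u/5-.4,180+v/5-.4,z)[:2]
hc=[P(*p,.145) for p in((128,185),(240,165),(245,235),(138,257))]
h=np.mean(hc,0); b=np.array([.4628,-.1765])
d=h-b; print('head',h,'dist',np.linalg.norm(d),'yaw',np.degrees(np.arctan2(d[1],d[0])))
for a,c,z in(((90,158),(282,115),.1),((130,318),(322,272),.1),((292,103),(437,72),.115),((330,268),(476,218),.115),((90,158),(130,318),.1),((437,72),(476,218),.115)):
    e=P(*a,z)-P(*c,z);print(np.degrees(np.arctan2(e[1],e[0])),np.linalg.norm(e))
yaw=np.arctan2(d[1],d[0])
s=readout.sense();R=Ro.from_rotvec(s['tcp_rot']).as_matrix()
print(R.round(3)); p=s['position']
print('tool y yaw',np.degrees(np.arctan2(R[1,1],R[0,1])))
print('to button',R.T@(np.r_[b,.1235]-p)/.025,'to head',R.T@(np.r_[h,.127]-p)/.025)
E
```

```text
head [ 0.44158014 -0.08785917] dist 0.09114537773981252 yaw 103.46276315115223
101.64221645822005 0.08997230500349804
102.265874038456 0.08885585789281146
101.09595407282693 0.06733222510471938
107.6284702748751 0.06919592375276268
12.826876937264373 0.07458447275737502
11.713537060820762 0.06795367283498634
[[ 0.971  0.239 -0.   ]
 [ 0.239 -0.971  0.001]
 [-0.    -0.001 -1.   ]]
tool y yaw -76.19909827933535
to button [ 16.29713753 -13.7031884    4.2993962 ] to head [ 16.31863852 -17.34914456   4.16482596]
```

Call:
{"method": "servo_tool", "body": {
  "plan": [
    [255,1.3,-1.1,0,-7],
    [255,2.6,-2.2,0,-14],
    [255,3.9,-3.3,0,-21],
    [255,5.2,-4.4,0,-28],
    [255,6.5,-5.5,0,-35],
    [255,7.8,-6.6,0,-42],
    [255,9.1,-7.7,0,-49],
    [255,10.4,-8.8,0,-56],
    [255,11.7,-9.9,0,-63],
    [255,13.0,-11.0,0,-70],
    [255,14.3,-12.1,0,-77],
    [255,15.6,-13.2,0,-84]
  ],
  "squeeze": 40
}}

```text
time_s: 1.1
position: [0.4432, -0.2005, 0.2313]
tcp_rot: [2.058, 2.373, -0.0]
force: [1.3, -1.2, 0.0]
opening: 0.0002
gripper_force: 0.0
```

```bash
cat > rel.py <<'E'
from h import *
from scipy.spatial.transform import Rotation as Ro
def rel(X,yaw=103.):
    s=readout.sense();R=Ro.from_rotvec(s['tcp_rot']).as_matrix()
    e=np.degrees(np.arctan2(R[1,1],R[0,1]))-(yaw-90)
    print('shift',(R.T@(np.array(X)-s['position'])/.025).round(2),'turn',round(e,1),'p',s['position'].round(4),'t',s['time_s'],'F',s['force'].round(1),'R',R.round(2).tolist(),'op',s['opening'],'g',s['gripper_force'])
E
python3 -c "
from rel import *
rel([.4628,-.1765,.1235])"
```

```text
shift [0.84 0.91 4.31] turn -4.9 p [ 0.4432 -0.2005  0.2313] t 1.1 F [ 1.3 -1.2  0. ] R [[-0.14, 0.99, -0.0], [0.99, 0.14, -0.0], [-0.0, -0.0, -1.0]] op 0.00016999221951668594 g 0.0
```

Call:
{"method": "servo_tool", "body": {
  "plan": [
    [255,0.8,0.9,1,-5],
    [255,0.8,0.9,2,-5],
    [255,0.8,0.9,3,-5],
    [255,0.8,0.9,3.8,-5],
    [255,0.8,0.9,3.8,-5],
    [255,0.8,0.9,3.8,-5]
  ]
}}

```text
time_s: 1.6
position: [0.4616, -0.1791, 0.1357]
tcp_rot: [-1.958, -2.453, 0.001]
force: [-0.2, 0.2, 0.3]
opening: -0.0002
gripper_force: 0.0
```

```bash
python3 -c "
from rel import *
rel([.4628,-.1765,.1235])
c=cam('scene');im=cv2.cvtColor(c['pixels'],cv2.COLOR_RGB2BGR)[60:260,180:400];cv2.imwrite('pics/p1.png',cv2.resize(im,None,fx=3,fy=3))
"
```

```text
shift [0.09 0.07 0.49] turn -0.2 p [ 0.4616 -0.1791  0.1357] t 1.6 F [-0.2  0.2  0.3] R [[-0.22, 0.98, -0.0], [0.98, 0.22, 0.0], [0.0, -0.0, -1.0]] op -0.0001990844770984104 g 0.0
```

View pics/p1.png

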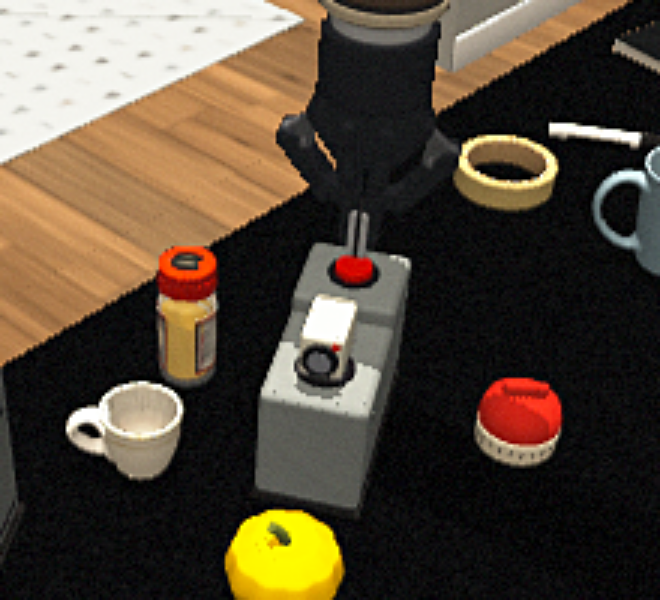

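The closed fingertips at (355,255) in the crop are right above the button at (354,270), and the head is still down. I'll press now.

Call:
{"method": "servo_tool", "body": {
  "plan": [
    [255,0.1,0.1,0.4,0],
    [255,0.1,0.1,0.55,0],
    [255,0.1,0.1,0.65,0],
    [255,0.1,0.1,0.72,0],
    [255,0.1,0.1,0.75,0],
    [255,0.1,0.1,0.75,0],
    [255,0.1,0.1,0.75,0]
  ]
}}

```text
time_s: 2.23
position: [0.465, -0.1763, 0.1181]
tcp_rot: [1.959, 2.454, 0.001]
force: [3.1, 1.1, 3.3]
opening: -0.0003
gripper_force: 2.0
```

```bash
python3 -c "
from rel import *
rel([.4628,-.1765,.1235])
c=cam('scene');im=cv2.cvtColor(c['pixels'],cv2.COLOR_RGB2BGR)[60:260,180:400];cv2.imwrite('pics/p2.png',cv2.resize(im,None,fx=3,fy=3))
"
```

```text
shift [ 0.01 -0.09 -0.22] turn -0.2 p [ 0.465  -0.1763  0.1181] t 2.2333 F [3.1 1.1 3.3] R [[-0.22, 0.98, 0.0], [0.98, 0.22, -0.0], [-0.0, 0.0, -1.0]] op -0.0003366781319830135 g 2.02731991186738
```

View pics/p2.png

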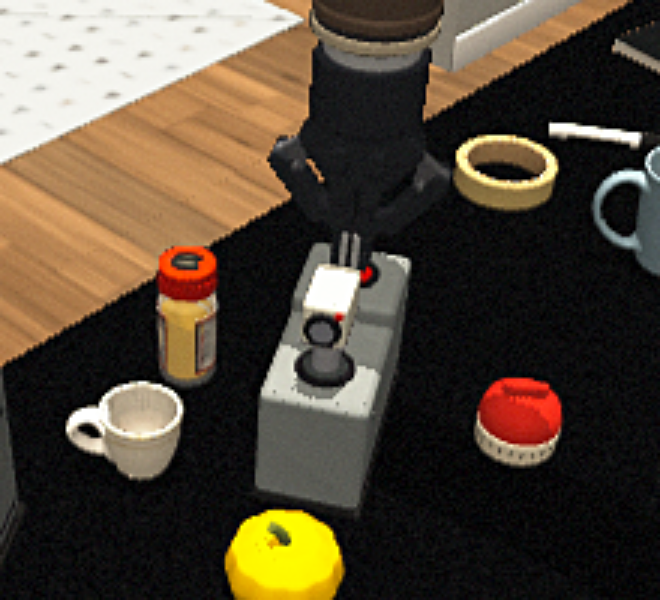

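The head has popped up: the lens moved from (322,362) to (322,330). Next I lift, open the fingers and go above the head.

Call:
{"method": "servo_tool", "body": {
  "plan": [
    [255,0,0,-1.0,0],
    [255,0,0,-2.5,0],
    [0,0,0,-4,0],
    [0,0,0,-4.4,0],
    [0,0,0,-4.4,0],
    [0,0,0,-4.4,0],
    [0,0,0,-4.4,0],
    [0,0,0,-4.4,0]
  ]
}}

```text
time_s: 2.95
position: [0.463, -0.1764, 0.2259]
tcp_rot: [-1.958, -2.453, 0.002]
force: [0.2, 0.9, 0.1]
opening: 0.0723
gripper_force: 0.0
```

```bash
python3 - <<'E'
from rel import *
import pickle
S0=pickle.load(open('c0.pkl','rb'))['scene'];S=cam('scene')
# vertical shift of head: phase/template match of the lens+head patch
a=cv2.cvtColor(S0['pixels'],cv2.COLOR_RGB2GRAY);b=cv2.cvtColor(S['pixels'],cv2.COLOR_RGB2GRAY)
h0=np.array([.4416,-.0879,.127]);u,v=proj(S0,h0).round().astype(int)
t=a[v-11:v+12,u-10:u+11]
r=cv2.matchTemplate(b[v-50:v+25,u-25:u+26],t,cv2.TM_CCOEFF_NORMED);_,mx,_,l=cv2.minMaxLoc(r)
print(mx,'du,dv',l[0]-25+10,l[1]-50+11)
for e in(.02,.025,.03,.035,.04):print(e,proj(S,h0+[0,0,e])-proj(S,h0))
rel([.4416,-.0879,.127])
cv2.imwrite('pics/p3.png',cv2.resize(cv2.cvtColor(S['pixels'],cv2.COLOR_RGB2BGR)[60:260,180:400],None,fx=3,fy=3))
E
```

```text
0.8824484944343567 du,dv 1 -10
0.02 [ 0.72434959 -7.89916867]
0.025 [ 0.90894828 -9.91225213]
0.03 [  1.09498429 -11.94100988]
0.035 [  1.28247448 -13.9856257 ]
0.04 [  1.47143596 -16.04628626]
shift [ 3.63 -0.05  3.97] turn -0.2 p [ 0.4632 -0.1763  0.2261] t 3.0 F [ 0.3 -0.2  0.1] R [[-0.22, 0.98, -0.0], [0.98, 0.22, 0.0], [0.0, -0.0, -1.0]] op 0.07905668835846417 g 0.0
```

View pics/p3.png

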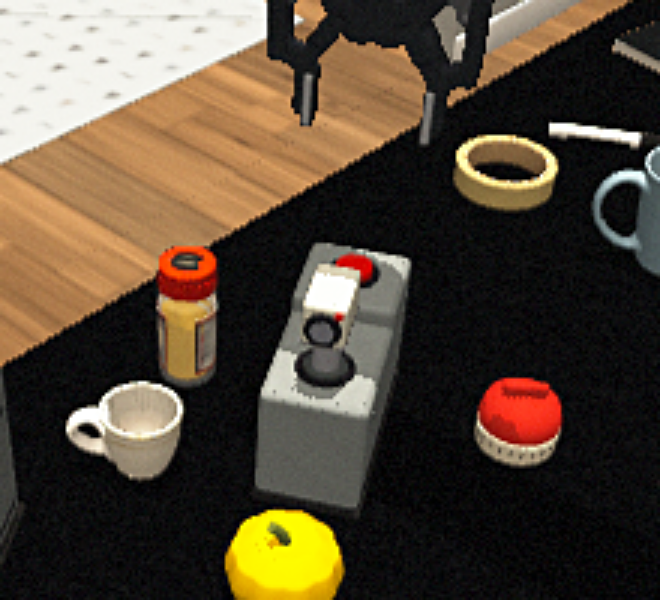

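The head sits about 26 mm up, so its centre is at z≈0.153. The fingers are open, and at (325,330) in the crop the head is upright. I'll go over it, then descend.

Call:
{"method": "servo_tool", "body": {
  "plan": [
    [0,1.2,0,0,0],
    [0,2.4,0,0,0],
    [0,3.65,-0.05,0,0],
    [0,3.65,-0.05,0.3,0],
    [0,3.65,-0.05,1.0,0],
    [0,3.65,-0.05,2.0,0],
    [0,3.65,-0.05,3.0,0],
    [0,3.65,-0.05,3.8,0],
    [0,3.65,-0.05,3.8,0],
    [0,3.65,-0.05,3.8,0]
  ]
}}

```text
time_s: 3.83
position: [0.4418, -0.0874, 0.1315]
tcp_rot: [-1.957, -2.453, 0.002]
force: [0.7, 0.4, 0.2]
opening: 0.0852
gripper_force: 0.0
```

```bash
python3 - <<'E'
from rel import *
rel([.4416,-.0879,.131])
S=cam('scene')
cv2.imwrite('pics/p4.png',cv2.resize(cv2.cvtColor(S['pixels'],cv2.COLOR_RGB2BGR)[60:260,180:400],None,fx=3,fy=3))
E
```

```text
shift [-0.02 -0.01  0.02] turn -0.2 p [ 0.4418 -0.0874  0.1315] t 3.8333 F [0.7 0.4 0.2] R [[-0.22, 0.98, -0.0], [0.98, 0.22, 0.0], [0.0, -0.0, -1.0]] op 0.08523181247696596 g 0.0
```

View pics/p4.png

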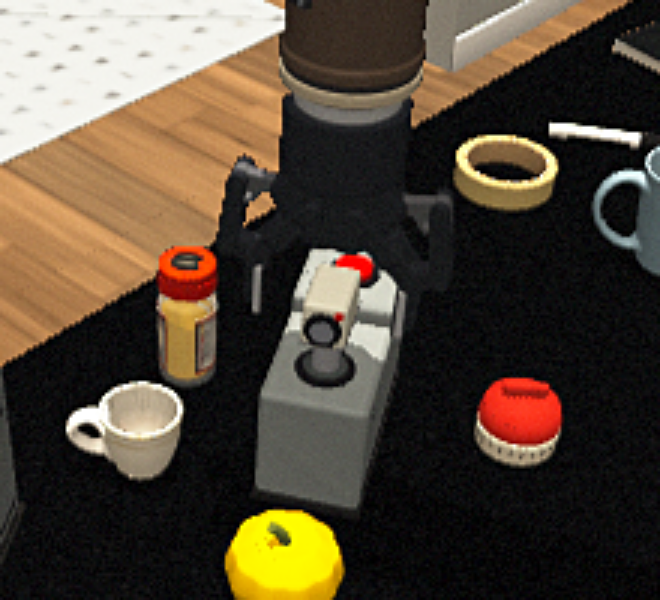

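The fingers at (256,290) and (405,310) stand evenly on both sides of the head at (332,305). I'll close them.

Call:
{"method": "servo_tool", "body": {
  "plan": [
    [255,0,0,0,0],
    [255,0,0,0,0],
    [255,0,0,0,0],
    [255,0,0,0,0],
    [255,0,0,0,0],
    [255,0,0,0,0],
    [255,0,0,0,0],
    [255,0,0,0,0],
    [255,0,0,0,0],
    [255,0,0,0,0]
  ],
  "squeeze": 70
}}

```text
time_s: 4.72
position: [0.4419, -0.0881, 0.1323]
tcp_rot: [-1.959, -2.455, 0.002]
force: [-4.7, -1.3, -0.1]
opening: 0.0293
gripper_force: 71.8
```

Call:
{"method": "servo_tool", "body": {
  "plan": [
    [255,0,-0.04,-0.2,0],
    [255,0,-0.04,-0.4,0],
    [255,0,-0.04,-0.6,0],
    [255,0,-0.04,-0.8,0],
    [255,0,-0.04,-1.0,0],
    [255,0,-0.04,-1.2,0],
    [255,0,-0.04,-1.4,0],
    [255,0,-0.04,-1.6,0],
    [255,0,-0.04,-1.75,0],
    [255,0,-0.04,-1.75,0],
    [255,0,-0.04,-1.75,0]
  ]
}}

```text
time_s: 5.63
position: [0.4418, -0.088, 0.1764]
tcp_rot: [1.96, 2.455, -0.0]
force: [-1.5, -2.3, -2.3]
opening: 0.0292
gripper_force: 71.5
```

Call:
{"method": "servo_tool", "body": {
  "plan": [
    [255,0,0,-0.2,0],
    [255,0,0,-0.4,0],
    [255,0,0,-0.6,0],
    [255,0,0,-0.8,0],
    [255,0,0,-1.0,0],
    [255,0,0,-1.25,0],
    [255,0,0,-1.5,0],
    [255,0,0,-1.75,0],
    [255,0,0,-2.0,0],
    [255,0,0,-2.25,0],
    [255,0,0,-2.5,0],
    [255,0,0,-2.6,0]
  ]
}}

```text
time_s: 6.63
position: [0.4417, -0.088, 0.2422]
tcp_rot: [1.96, 2.455, -0.0]
force: [-0.7, -2.0, -10.0]
opening: 0.0292
gripper_force: 70.8
```

Call:
{"method": "servo_tool", "body": {
  "plan": [
    [255,0,0,-0.08,0],
    [255,0,0,-0.16,0],
    [255,0,0,-0.24,0],
    [255,0,0,-0.24,0],
    [255,0,0,-0.24,0],
    [255,0,0,-0.24,0]
  ]
}}

```text
time_s: 7.13
position: [0.4417, -0.088, 0.2472]
tcp_rot: [-1.96, -2.455, 0.0]
force: [-0.6, -3.1, -8.4]
opening: 0.0293
gripper_force: 70.8
```

Call:
{"method": "servo_tool", "body": {
  "plan": [
    [255,0,0,-0.06,0],
    [255,0,0,-0.12,0],
    [255,0,0,-0.12,0],
    [255,0,0,-0.12,0],
    [255,0,0,-0.12,0]
  ]
}}

```text
time_s: 7.55
position: [0.4414, -0.0879, 0.2485]
tcp_rot: [-1.959, -2.454, -0.0]
force: [3.8, -3.8, -27.4]
opening: 0.029
gripper_force: 73.7
```

```bash
python3 - <<'E'
from rel import *
rel([.4416,-.0879,.131])
S=cam('scene')
cv2.imwrite('pics/p5.png',cv2.resize(cv2.cvtColor(S['pixels'],cv2.COLOR_RGB2BGR)[60:260,180:400],None,fx=3,fy=3))
E
```

```text
shift [-0.01  0.01  4.7 ] turn -0.2 p [ 0.4414 -0.0879  0.2485] t 7.55 F [  3.8  -3.8 -27.4] R [[-0.22, 0.98, -0.0], [0.98, 0.22, 0.0], [0.0, -0.0, -1.0]] op 0.029008852602317774 g 73.68482708930969
```

View pics/p5.png

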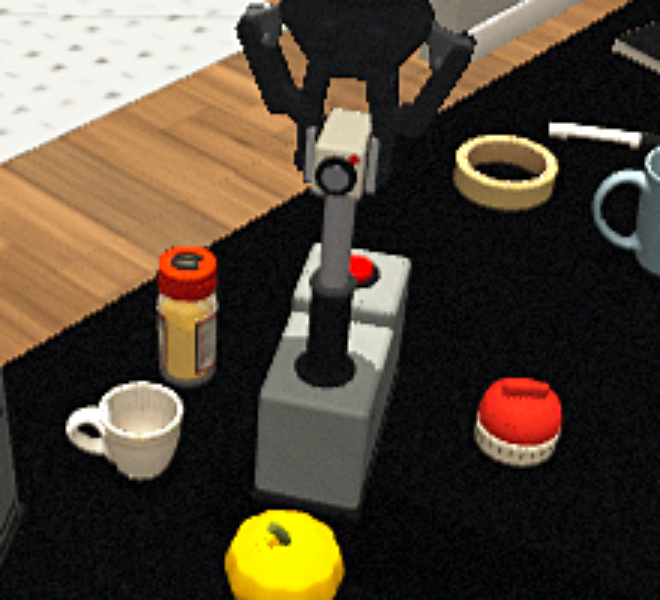

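Both mast sections are out, with the joint between them at (333,285). The head is still held at (340,160), and the force jumped to 27 N, which is the second stop. I'll ease off slightly and check that it holds steady.

Call:
{"method": "servo_tool", "body": {
  "plan": [
    [255,0,0,0.02,0],
    [255,0,0,0.02,0],
    [255,0,0,0.02,0],
    [255,0,0,0.02,0],
    [255,0,0,0.02,0],
    [255,0,0,0.02,0],
    [255,0,0,0.02,0],
    [255,0,0,0.02,0]
  ]
}}

```text
time_s: 8.27
position: [0.4414, -0.0879, 0.2485]
tcp_rot: [-1.959, -2.454, -0.0]
force: [3.7, -5.0, -26.0]
opening: 0.0292
gripper_force: 73.8
```

```bash
python3 -c "
from plant import bot
print(bot.sign_off())"
```

```text
the job is handed in; nothing more can be done
None
```

I pressed the release button, the camera popped up, and I pulled the mast through to its second stop. The job is handed in with the head still gripped at about 74 N and the arm steady; the squash, timer, cup and spice jar were not touched, and the sign-off gave no verdict.

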